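# Unlock the bead tray and crank it out

## Robot

A 6-joint arm with a two-finger parallel gripper is mounted at the origin on the work surface. World frame = base frame: x ahead of the robot, y to its left, z up, the work surface at z = 0. Lengths are in m, angles in rad, forces in N, time in s.
With the tool pointing down it reaches from about 0.25 to 0.8 m from the base axis. Payload 3.9 kg.
Tool frame: the origin (TCP) lies on the centre line of the jaws, within the pads' length; the fingertips stand 14 mm ahead of it and the grasp point (between the pads) lies 5 mm behind it (r.tcp_to_tips is the z of the fingertips in the tool frame, in m); z points along the fingers, y is the line along which they close (so a half turn about z gives the same grasp; the last joint's range is limited). The gripper opens to 85 mm and grips with 20 to 120 N. Pads are 22 mm wide; open, the fingers measure 114 mm over their backs; the gripper's body (76 mm by 85 mm) begins 54 mm behind the grasp point. The pads swing forward as they close: fully open they stand 13 mm farther back than shut.
Start: joints at [1.129, 0.26, -0.138, 1.173, 0, 1.571], TCP at [0.224, 0.475, 0.245] pointing down, gripper open.
Joint ranges: [-2.78, 2.78], [-0.83, 1.72], [-1.28, 1.37], [-1.9, 2.12], [-1.57, 1.48], [-3.14, 3.14]. Speed limits (rad/s): [2.57, 2.57, 3.14, 3.14, 3.14, 3.14].

## Interface

Orientations are given as a unit quaternion [w, x, y, z].
In Python, from workcell import r gives the robot as it stands. The module is installed in compiled form; this text tells all that it offers. Calls block until the motion is done:
- r.reach(position, orientation): joint-space move of the TCP to a pose.
- r.move_straight(position, ori=None, velocity=0.15, guard=None): straight line of the TCP; ori=None keeps the orientation; velocity is the mean speed in m/s. With guard (N) it stops when the force on the tool has changed by that much, and returns True; else False.
- r.set_joints(angles): joint-space move.
- r.command_gripper(opening, strength=None): finger opening in m; strength is the grip in N (None keeps the last); returns when the fingers have stopped.
- r.pause(seconds).
- r.ik(position, orientation): joint angles nearest the present ones, or None.
- r.get_state(): the state.
- r.read_camera(name): name is "side" or "top"; returns a dict with "pixels" (400x640x3 uint8, red, green, blue), "fx", "fy", "cx", "cy" (pixels), "D" ([k1, k2, p1, p2, k3] as OpenCV has them; the pictures are not rectified), "world_to_cam" (4x4, takes a point from world to camera coordinates). Camera axes: x right, y up, looking along -z (the intrinsics and any distortion apply to the point x, -y, -z); pixel columns grow to the right and rows downward; lengths in m; the calibration is good to about 2 mm. A picture is of the moment at which its call begins. There is no depth.
A pose or a line that the arm cannot do raises r.MotionError and nothing moves.
- r.finish_job(): hands the job in; it is judged then, once.
The state is a dict: "t": time; "joint_pos": joint angles; "joint_velocities": joint speeds; "joint_torque": joint torques, N m; "eef_pos": TCP position; "tool_rot": TCP orientation; "wrist_force": force on the tool from outside, world axes, zero at the start; "torque": the same for the moment, N m; "width": finger opening in m; "gripper_force": force on a finger pad.
Only numpy, scipy, OpenCV 4.12 (cv2) and the standard library are available. Lean on these libraries where they do the work, as an engineer would, in place of code of your own. Each camera call takes 0.05 s, during which the arm holds its last target. There are 200 camera calls.

## Task

The bead tray is locked under its dust hood by an upright steel locking pin. Draw the pin out and park it fully home in the side notch of the pin rest, hanging upright by its collar, and leave it there; then turn the hand crank clockwise two full turns until the tray is all the way out at its stop. Move the tray only with the crank, and leave the other things on the table where they stand.

Things in the scene. Friction and masses are not known exactly. Their poses are not given: they have to be found in the camera images.
- machine: Fixed bead tray machine; origin on the table, z up. In its frame (mm): grey base x -170..90, y -75..75, 14 thick; frosted dust hood x 0..90, y -79..79, 70 high; lug 50 x 50, 50 high, with the pin's bore at x -40, y -125; gearbox 90 x 80, 72 high, at x -40, y 125, the crank on top. The tray comes out towards its -x.
- tray: Frosted open bead tray 130 x 130 x 40 mm, rim 58 mm above the table. A steel ear on its -y side (44 mm wide, 8 mm thick, top 60 mm above the table) reaches over the lug; the pin passes through it. Origin: centre of its underside. It starts at x +15 mm in the machine's frame and slides 100 mm to -x over the crank's two turns.
- pin: Steel pin upright in the bore, 100 mm long, about 0.1 kg; origin at its lower tip, z up along it. Shank 12 mm diameter from 0 to 50 mm (chamfered tip), collar 26 mm diameter from 50 to 55 mm, round grip 20 mm diameter from 55 to 100 mm. At the start the collar rests on the tray's ear, its underside 60 mm above the table: draw it up more than 50 mm.
- pin_collar (a point): The centre of the underside of the pin's collar (50 mm above its tip).
- bore (a point): The centre of the bore's mouth on the upper face of the tray's ear, 60 mm above the table, as it is with the tray in; fixed to the machine.
- pin_rest: Fixed grey stand: foot 90 x 90 mm, 12 mm high, column at its rear (+x), and a level steel plate 81 x 70 x 8 mm, top face 93 mm above the table. A notch 17 mm wide is cut through the plate from its front edge, open to the rest's own -x, running 34 mm inward along +x; free air under it down to the foot. Origin on the table, z up.
- notch (a point): Where the centre of the collar's underside lies when the pin is fully home in the notch: on the notch's centre line, at the plate's top face, 93 mm above the table, 28 mm inward of the plate's front edge (6 mm before the notch's inner end). Axes as the pin rest's: the notch opens towards -x.
- crank (a joint): Hand crank on the gearbox, vertical axis; reads 0 at the start (knob towards the machine's own -x of its axis) and grows as it turns clockwise seen from above, up to its end stop at 12.57 rad (two turns), where the tray is fully out. It needs about 0.12 N m; blocked while the pin is in.
- crank_axis (a point): A point on the crank's vertical axis at the middle height of the knob, 108 mm above the table.
- crank_knob (a point): The middle of the crank's upright black knob: 24 mm diameter, 50 mm high (87 to 137 mm above the table), 50 mm from the crank's axis; its sleeve spins freely, so the gripper need not turn with the crank. The crank's flat arm below is at 77 to 85 mm height.
- jar: Loose glass jar with a metal lid, 60 mm diameter, 75 mm high; origin at the centre of its underside. Bystander.
- bowl: Loose white bowl, 100 mm diameter, 35 mm high; origin at the centre of its underside. Bystander.
- tumbler: Loose amber drinking tumbler, 72 mm diameter, 95 mm high; origin at the centre of its underside. Bystander.
- spool: Loose empty wooden spool standing on end, 60 mm diameter, 50 mm high; origin at the centre of its underside. Bystander.
Things that resemble listed ones, but are neither listed nor needed, are in the scene too. Leave any purple look-alike of the pin_rest alone. What is meant by the pin is not orange, and is the smaller of those in its own colour.

How it is judged:
On the way, in this order (a step that is already met when the one before it is completed fails the run):
1. the pin hangs upright by its collar, fully home in the notch of the pin rest (x of pin_collar in the frame of notch between -0.01 and 0.005 m and y of pin_collar in the frame of notch between -0.005 and 0.005 m and z of pin_collar in the frame of notch between -0.004 and 0.004 m and angle between pin's own z axis and vertical below 0.15 rad and contact force between the fingers and pin below 0.2 N), for 0.3 s.
2. the crank has been turned two turns, to its stop (value of joint crank above 12.2 rad), for 0.2 s.
At the end, for the whole second after the job is handed in: The pin hangs at rest, upright within 0.15 rad, in the rest's notch: collar underside within 4 mm of the plate's top, within 5 mm of the notch's centre line, at most 10 mm short of the notch point; the crank stands still above 12.2 rad (stop at 12.57), the tray out (x of pin_collar in the frame of notch between -0.01 and 0.005 m and y of pin_collar in the frame of notch between -0.005 and 0.005 m and z of pin_collar in the frame of notch between -0.004 and 0.004 m and angle between pin's own z axis and vertical below 0.15 rad and value of joint crank above 12.2 rad and linear speed of pin below 0.02 m/s and velocity of joint crank below 0.1 rad/s); the robot touches nothing.
It fails at once if a bystander is shifted more than 30 mm (distance of any of jar, bowl, tumbler, spool from where it was at the start of the episode above 0.03 m).
It fails at once if the tray is pushed or pulled directly by the gripper (contact force between the fingers and tray above 8 N).
It also fails if it takes over 72 s, if anything falls off the work surface, if the arm or the gripper's body presses on something with over 40 N, if the wrist force passes 120 N, or if a joint passes its speed limit or range.

## Working session

There is one attempt and no reset: what is moved stays moved. The work goes in short steps, each a Python script; the robot and the scene stay as the last script left them, time stands still between calls to the robot, and variables do not carry over. Pictures are saved under pics/ and viewed, at most 10 in all, crops included, and the job is handed in when it is done.

```bash
mkdir -p pics
cat > h.py <<'E'
import numpy as np, cv2
from workcell import r
def cam(n):
    c=r.read_camera(n); c['K']=np.array([[c['fx'],0,c['cx']],[0,c['fy'],c['cy']],[0,0,1.]]); c['D']=np.array(c['D'],float); c['T']=np.array(c['world_to_cam']); return c
def ray(c,uv):
    p=cv2.undistortPoints(np.array([[uv]],float),c['K'],c['D'])[0,0]
    R=c['T'][:3,:3];t=c['T'][:3,3]
    return -R.T@t, R.T@np.array([p[0],-p[1],-1.])
def onz(c,uv,z):
    o,d=ray(c,uv); return o+d*(z-o[2])/d[2]
def cross(c1,u1,c2,u2):
    o1,d1=ray(c1,u1);o2,d2=ray(c2,u2)
    s=np.linalg.lstsq(np.stack([d1,-d2],1),o2-o1,rcond=None)[0]
    a,b=o1+d1*s[0],o2+d2*s[1]; return (a+b)/2,np.linalg.norm(a-b)
def proj(c,P):
    q=c['T'][:3,:3]@np.array(P)+c['T'][:3,3]; q=q*[1,-1,-1]
    return cv2.projectPoints(q[None],np.zeros(3),np.zeros(3),c['K'],c['D'])[0][0,0]
def save(c,n,box=None,s=1):
    im=c['pixels'][:,:,::-1]
    if box: im=im[box[1]:box[3],box[0]:box[2]]
    cv2.imwrite('pics/'+n,cv2.resize(im,None,fx=s,fy=s,interpolation=cv2.INTER_CUBIC))
E
python3 - <<'E'
from h import *
for n in('top','side'):
    c=cam(n); save(c,n+'0.png',s=1.25); o,_=ray(c,(320,200)); print(n,o.round(3),onz(c,(320,200),0).round(3),c['fx'],c['D'])
print(r.get_state())
E
```

```text
top [ 0.372 -0.01   1.437] [0.499 0.009 0.   ] 453.77572322907207 [-0.05488707  0.          0.          0.          0.        ]
side [ 0.424 -0.74   0.944] [0.488 0.071 0.   ] 398.1398404399767 [0.02622719 0.         0.         0.         0.        ]
{'t': 0.1, 'joint_pos': array([ 1.12898696e+00,  2.60620069e-01, -1.39269715e-01,  1.17268696e+00,
        1.02387272e-05,  1.57079720e+00]), 'joint_velocities': array([ 3.38736128e-04, -1.18285742e-03,  4.60935936e-03,  1.65356363e-03,
       -3.85723649e-04,  5.61000863e-05]), 'joint_torque': array([ 3.93591990e-04, -4.06509912e+01,  2.54528064e+01,  1.01447047e-02,
       -4.45458693e-05, -7.71955598e-06]), 'eef_pos': array([0.22421912, 0.47405076, 0.24453598]), 'tool_rot': array([-2.00050517e-04,  2.19112755e-01,  9.75699138e-01, -8.67455389e-04]), 'wrist_force': array([-0.36415643, -0.35642461, -0.30208831]), 'torque': array([-0.0109706 ,  0.00843899,  0.00322474]), 'gripper_force': 0.0, 'width': 0.08557946710749}
```

View pics/top0.png

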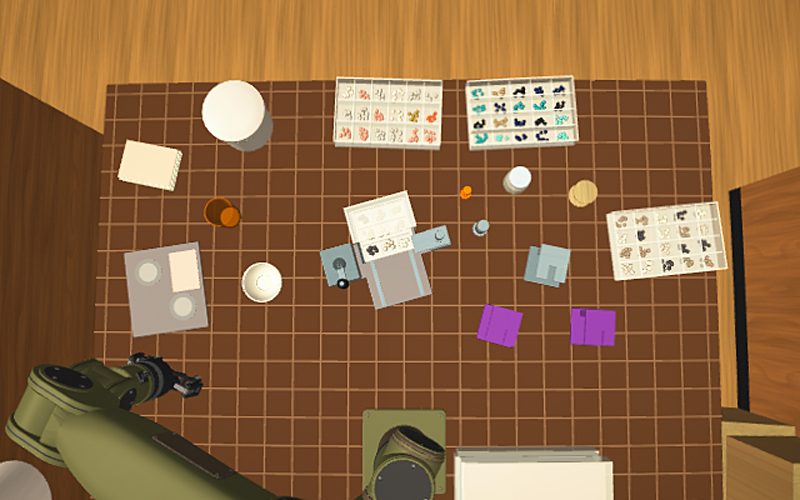

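View pics/side0.png

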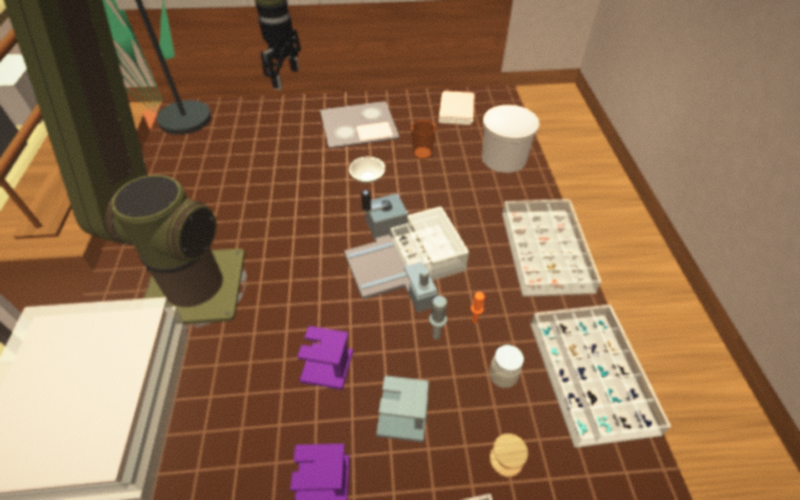

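The pictures show the candidates for the pin, by pixel in the 800-wide views:
- Steel pin in the lug: top (438,236), side (423,275).
- Larger steel look-alike standing free: top (481,227), side (438,310).
- Orange look-alike: top (466,191).

The candidates for the rest are grey at top (548,265) and purple at (500,325) and (593,327). I choose the steel pin in the lug and the grey rest, and I'll check both in one crop.

Run:
```python
from h import *
t=cam('top');s=cam('side')
f=lambda c,b,w,h:cv2.resize(c['pixels'][b[1]:b[3],b[0]:b[2],::-1],(w,h),interpolation=cv2.INTER_CUBIC)
a=np.hstack([f(t,(255,145,375,255),327,300),f(t,(405,180,475,240),350,300)])
b=np.hstack([f(s,(270,145,390,275),327,354)[:300],f(s,(290,290,360,360),350,350)[:300]])
cv2.imwrite('pics/crop1.png',np.vstack([a,b]))
np.save('top.npy',t['pixels']);np.save('side.npy',s['pixels'])
```

```text
(no output)
```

View pics/crop1.png

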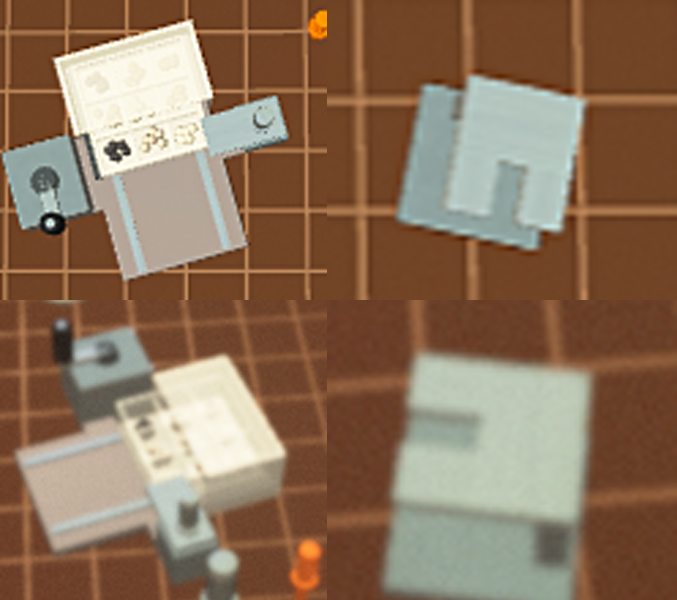

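Confirmed: the pin in the lug at top px (351,188) is the thinner of the two steel ones. The grey rest at (438,212) has its notch opening downward in the picture, towards the robot. Next I measure.

Run:
```python
from h import *
t=cam('top');s=cam('side')
I=t['pixels'].astype(int);J=s['pixels'].astype(int)
def px(I,u,v): return I[v,u].tolist()
print('top plate',px(I,435,208),px(I,440,200),'foot',px(I,419-6+6,215),px(I,414+0,205),'notch',px(I,506//5-70+405-0,0))
print('notch',px(I,405+(508-327)//5,180+195//5))
print('ear',px(I,255+230//2.725.__int__() if 0 else 340,191),'lug pin',px(I,351,188),'gear',px(I,262,205))
def blobs(M,z,c,name,box):
    m=np.zeros(M.shape,np.uint8);x0,y0,x1,y1=box;m[y0:y1,x0:x1]=M[y0:y1,x0:x1]*255
    cs,_=cv2.findContours(m,cv2.RETR_EXTERNAL,cv2.CHAIN_APPROX_NONE)
    for k in cs:
        if cv2.contourArea(k)<25: continue
        q=cv2.approxPolyDP(k,2,True)[:,0]
        print(name,cv2.contourArea(k),q.tolist())
        rr=cv2.boxPoints(cv2.minAreaRect(k)); P=np.array([onz(c,p,z)[:2] for p in rr]);print('  rect',P.round(4).tolist(),'ctr',P.mean(0).round(4),np.linalg.norm(P-np.roll(P,1,0),axis=1).round(4)) 
blue=(I[...,2]>I[...,0]+3)
blobs(blue,.072,t,'blue',(250,140,400,250))
blobs(blue&(I.sum(2)>450),.093,t,'plate',(405,180,475,240))
blobs(blue,.093,t,'rest',(405,180,475,240))
blobs(I.max(2)<60,.137,t,'knob',(250,190,300,240))
cr=(I.min(2)>165)
blobs(cr,.07,t,'cream',(260,145,350,215))
blobs(J.max(2)<60,.137,s,'knobS',(280,145,310,175))
```

```text
top plate [180, 198, 192] [181, 198, 191] foot [110, 64, 34] [113, 69, 38] notch [183, 126, 59]
notch [146, 166, 162]
ear [178, 196, 192] lug pin [180, 199, 197] gear [143, 164, 160]
blue 54.0 [[388, 243], [387, 249], [399, 249], [398, 245]]
  rect [[0.3638, -0.1926], [0.3638, -0.2285], [0.3459, -0.2283], [0.3459, -0.1924]] ctr [ 0.3549 -0.2105] [0.0179 0.0359 0.0179 0.0359]
blue 63.0 [[297, 209], [306, 244], [307, 239]]
  rect [[0.4648, 0.0808], [0.467, 0.0729], [0.3624, 0.0433], [0.3602, 0.0512]] ctr [0.4136 0.0621] [0.1087 0.0082 0.1087 0.0082]
blue 62.0 [[329, 200], [327, 202], [338, 235]]
  rect [[0.4909, -0.0118], [0.4931, -0.0194], [0.3885, -0.0491], [0.3863, -0.0416]] ctr [ 0.4397 -0.0305] [0.1087 0.0079 0.1087 0.0078]
blue 646.0 [[279, 195], [256, 201], [263, 228], [273, 222], [286, 221]]
  rect [[0.4905, 0.2047], [0.5107, 0.1311], [0.4279, 0.1079], [0.4079, 0.1811]] ctr [0.4593 0.1562] [0.086  0.0763 0.0859 0.0759]
blue 406.0 [[356, 181], [329, 188], [332, 201], [359, 196]]
  rect [[0.5303, -0.0161], [0.5545, -0.1001], [0.5063, -0.1135], [0.4822, -0.0298]] ctr [ 0.5183 -0.0
[... 884 characters left out ...]
8, 225]]
  rect [[0.4209, 0.1508], [0.4209, 0.1277], [0.4009, 0.1276], [0.4008, 0.1506]] ctr [0.4109 0.1392] [0.0201 0.023  0.0201 0.023 ]
cream 2452.5 [[324, 153], [275, 167], [282, 193], [288, 194], [291, 207], [296, 209], [297, 214], [300, 213], [297, 207], [325, 199], [330, 214], [333, 214], [328, 199], [335, 201], [349, 197], [349, 183], [329, 187], [328, 182], [332, 178]]
  rect [[0.5965, 0.1478], [0.6524, -0.0502], [0.4702, -0.1001], [0.4152, 0.0956]] ctr [0.5336 0.0232] [0.1887 0.2057 0.1889 0.2033]
knobS 47.5 [[290, 157], [290, 165], [294, 167], [295, 157]]
  rect [[0.4041, 0.127], [0.4188, 0.1258], [0.4171, 0.084], [0.4027, 0.0852]] ctr [0.4107 0.1055] [0.0418 0.0147 0.0418 0.0144]
```

```bash
cat >> h.py <<'E'
from scipy.optimize import least_squares
from scipy.ndimage import map_coordinates
def pose2(p,xy): 
    c,s=np.cos(p[2]),np.sin(p[2]); xy=np.atleast_2d(xy); return xy@np.array([[c,s],[-s,c]])+p[:2]
def inv2(p,P):
    c,s=np.cos(p[2]),np.sin(p[2]); return (np.atleast_2d(P)-p[:2])@np.array([[c,-s],[s,c]])
def edgepts(c,G,A,B,z,n=14,w=3.5):
    """sub-pixel gradient peaks across the projected segment A-B (world xy at z), cast back on z"""
    a,b=proj(c,[*A,z]),proj(c,[*B,z]); d=(b-a)/np.linalg.norm(b-a); nn=np.array([-d[1],d[0]]); k=np.arange(-w,w+.01,.25); out=[]
    for f in np.linspace(.12,.88,n):
        q=(a+f*(b-a))[:,None]+nn[:,None]*k
        g=np.abs(np.gradient(map_coordinates(G,[q[1],q[0]],order=1))); i=g.argmax()
        if g[i]<1.2 or i in(0,len(k)-1): continue
        m=slice(max(0,i-4),i+5); kk=(k[m]*g[m]).sum()/g[m].sum()
        out.append(onz(c,a+f*(b-a)+nn*kk,z)[:2])
    return np.array(out)
def fit(views,p,edges,it=4):
    """edges: (axis, value, lo, hi, z, viewname) in the body frame"""
    for _ in range(it):
        obs=[]
        for ax,v,lo,hi,z,vn in edges:
            c,G=views[vn]; e=[(v,lo),(v,hi)] if ax==0 else [(lo,v),(hi,v)]
            A,B=pose2(p,e); obs.append((ax,v,edgepts(c,G,A,B,z)))
        f=lambda p:np.concatenate([inv2(p,P)[:,ax]-v for ax,v,P in obs if len(P)])
        p=least_squares(f,p,loss='soft_l1',f_scale=.001).x
    return p,[(ax,v,len(P),(np.median(inv2(p,P)[:,ax]-v)*1e3).round(1) if len(P) else None) for ax,v,P in obs]
def views():
    out={}
    for n in('top','side'):
        c=cam(n); out[n]=(c,cv2.GaussianBlur(c['pixels'],(0,0),.6).astype(float)[...,1])
    return out
E
python3 - <<'E'
from h import *
V=views(); t,s=V['top'][0],V['side'][0]; print(t['cx'],t['cy'],s['cx'],s['cy'])
def hood(v): return [(0,.09,-.079,.079,.07,v),(1,-.079,.005,.085,.07,v),(1,.079,.005,.085,.07,v)]
E=[(0,-.17,-.07,.07,.014,'top'),(1,-.075,-.16,-.06,.014,'top'),(1,.075,-.16,-.09,.014,'top'),(1,.165,-.07,0,.072,'top'),(0,.005,.09,.16,.072,'top'),(0,-.085,.145,.165,.072,'top')]+hood('top')
S=[(e[:5]+('side',)) for e in E[:2]+E[6:8]]
for name,L in(('top',E),('side',S),('both',E+S)):
    p,res=fit(V,np.array([.5319,.0468,.276]),L); print(name,p.round(4),res,'bore',pose2(p,[-.04,-.125]).round(4),'crank',pose2(p,[[-.04,.125],[-.09,.125]]).round(4).tolist())
F=[(0,-.035,-.034,-.01,.093,0),(0,-.035,.01,.034,.093,0),(1,-.0351,-.03,.04,.093,0),(1,.035,-.03,.04,.093,0),(0,.046,-.03,.03,.093,0),(1,-.0085,-.032,-.008,.093,0),(1,.0085,-.032,-.008,.093,0),(0,-.001,-.006,.006,.093,0)]
for name in('top','side'):
    q,res=fit(V,np.array([.452,-.342,-.214]),[e[:5]+(name,) for e in F]); print('plate',name,q.round(4),res,'notch',pose2(q,[-.007,0]).round(4))
for z in(.06,.11): print(z,proj(t,[*pose2(p,[-.04,-.125])[0],z]),proj(s,[*pose2(p,[-.04,-.125])[0],z]))
print('knobtop',cross(t,(274,226.5),s,(292.5,156.5)))
print('pintop',cross(t,(351.5,188.3),s,(339,219.5)))
E
```

```text
318.38580747561247 202.60244765662475 322.63314596619904 203.81269805954187
top [0.5325 0.0468 0.2789] [(0, -0.17, 14, np.float64(0.5)), (1, -0.075, 14, np.float64(1.5)), (1, 0.075, 14, np.float64(-0.2)), (1, 0.165, 14, np.float64(-0.8)), (0, 0.005, 14, np.float64(-1.4)), (0, -0.085, 14, np.float64(0.3)), (0, 0.09, 14, np.float64(0.0)), (1, -0.079, 14, np.float64(-1.6)), (1, 0.079, 14, np.float64(0.9))] bore [[ 0.5285 -0.0844]] crank [[0.4597, 0.1559], [0.4116, 0.1422]]
side [0.5327 0.0444 0.2674] [(0, -0.17, 14, np.float64(-0.8)), (1, -0.075, 14, np.float64(-0.0)), (0, 0.09, 14, np.float64(0.8)), (1, -0.079, 14, np.float64(-0.0))] bore [[ 0.5271 -0.0867]] crank [[0.4611, 0.1544], [0.4128, 0.1412]]
both [0.5324 0.0459 0.2754] [(0, -0.17, 14, np.float64(0.8)), (1, -0.075, 14, np.float64(2.0)), (1, 0.075, 14, np.float64(0.2)), (1, 0.165, 14, np.float64(-0.1)), (0, 0.005, 14, np.float64(-1.5)), (0, -0.085, 14, np.float64(0.1)), (0, 0.09, 14, np.float64(0.4)), (1, -0.079, 14, np.float64(-0.7)), (1, 0.079, 14, np.float64(2.1)), (0, -0.17, 14, np.float64(-1.1)), (1, -0.075, 14, np.float64(
[... 356 characters left out ...]
float64(-0.4)), (1, 0.0085, 10, np.float64(0.4)), (0, -0.001, 0, None)] notch [[ 0.4355 -0.3495]]
plate side [ 0.4582 -0.3359 -0.1617] [(0, -0.035, 14, np.float64(-0.2)), (0, -0.035, 14, np.float64(-0.6)), (1, -0.0351, 0, None), (1, 0.035, 0, None), (0, 0.046, 12, np.float64(0.7)), (1, -0.0085, 14, np.float64(-0.1)), (1, 0.0085, 1, np.float64(7.2)), (0, -0.001, 0, None)] notch [[ 0.4512 -0.3347]]
0.06 [350.71026718 188.92976698] [339.00236083 227.52732075]
0.11 [351.6296158 187.0202766] [339.63967275 216.29172315]
knobtop (array([0.41128705, 0.14042974, 0.12595846]), np.float64(0.00016821383044987796))
pintop (array([ 0.52616409, -0.08563276,  0.09663099]), np.float64(0.0009525972693579737))
```

Run:
```python
from h import *
V=views(); t,s=V['top'][0],V['side'][0]
C=np.array([onz(t,u,.093)[:2] for u in((433,195),(456.6,199.6),(451.6,226.4),(428.6,222.2))])
print(C.round(4).tolist(),np.linalg.norm(C-np.roll(C,1,0),axis=1))
# side corners from crop: (418,352),(592,373),(575,525),(398,495) in the mosaic
f=lambda x,y:(290+(x-327)/5,290+(y-300)/5)
for a,b in(((433,195),f(592,373)),((456.6,199.6),f(578,525)),((451.6,226.4),f(392,500)),((428.6,222.2),f(418,352))): print(cross(t,a,s,b))
m=C.mean(0); x=(C[0]+C[1]-C[2]-C[3]); yaw=np.arctan2(x[1],x[0]); p0=np.array([*m,yaw]);print(p0)
L=.0405
F=[(0,-L,-.034,-.011,.093,0),(0,-L,.011,.034,.093,0),(1,-.035,-.036,.036,.093,0),(1,.035,-.036,.036,.093,0),(0,L,-.033,.033,.093,0),(1,-.0085,-.039,-.01,.093,0),(1,.0085,-.039,-.01,.093,0),(0,L*0-.0065,-.006,.006,.093,0)]
for n in(['top'],['side'],['top','side']):
    q,res=fit(V,p0,[e[:5]+(k,) for k in n for e in F]); print('plate',n,q.round(4),[r_[2:] for r_ in res],'notch',pose2(q,[-.0125,0]).round(4))
```

```text
[[0.5062, -0.3281], [0.4925, -0.3983], [0.4128, -0.3816], [0.4253, -0.3136]] [0.08217485 0.07149033 0.08133961 0.06919261]
(array([ 0.50755963, -0.32886002,  0.09008905]), np.float64(0.002220238746891584))
(array([ 0.49340654, -0.39927912,  0.08968038]), np.float64(0.0013058976364906689))
(array([ 0.41316475, -0.38198255,  0.09173062]), np.float64(0.0005741541905178394))
(array([ 0.42724787, -0.31338956,  0.09351585]), np.float64(0.003977237963377781))
[ 0.45918224 -0.35542176 -0.19216307]
plate ['top'] [ 0.4612 -0.355  -0.2121] [(14, np.float64(-0.3)), (14, np.float64(-0.0)), (14, np.float64(0.3)), (14, np.float64(-0.4)), (14, np.float64(-0.1)), (14, np.float64(-0.2)), (14, np.float64(0.1)), (14, np.float64(0.1))] notch [[ 0.4489 -0.3523]]
plate ['side'] [ 0.4597 -0.3548 -0.2091] [(14, np.float64(-0.6)), (14, np.float64(-0.5)), (14, np.float64(0.0)), (14, np.float64(0.5)), (14, np.float64(1.2)), (14, np.float64(-0.5)), (14, np.float64(0.2)), (14, np.float64(-0.3))] notch [[ 0.4475 -0.3522]]
plate ['top', 'side'] [ 0.4606 -0.3549 -0.2105] [(14, np.float64(0.3)), (14, np.float64(0.6)), (14, np.float64(0.5)), (14, np.float64(-0.1)), (14, np.float64(0.5)), (14, np.float64(-0.1)), (14, np.float64(0.3)), (14, np.float64(0.6)), (14, np.float64(-1.2)), (14, np.float64(-1.6)), (14, np.float64(0.0)), (14, np.float64(0.5)), (14, np.float64(0.5)), (14, np.float64(-0.5)), (14, np.float64(-0.1)), (14, np.float64(-1.1))] notch [[ 0.4483 -0.3523]]
```

```bash
cat >> h.py <<'E'
def down(psi):
    best=None
    for k in(-1,0,1):
        a=(psi+k*np.pi+np.pi/2)/2; yield [0,np.cos(a),np.sin(a),0]
def ori(p,psi):
    o=[(abs(j[5]),q) for q in down(psi) for j in [r.ik(p,q)] if j is not None]; return min(o,key=lambda x:x[0])[1]
def st(*k):
    s=r.get_state(); print('t',round(s['t'],2),'tcp',s['eef_pos'].round(4),'w',round(s['width'],4),'gf',round(s['gripper_force'],1),'F',s['wrist_force'].round(1)); return s
NOTCH=np.array([.4483,-.3523]);RY=-.2105;PIN=np.array([.5279,-.0853]);MY=.2754;CR=np.array([.46,.1553]);KN=np.array([.4118,.1417])
E
python3 - <<'E'
from h import *
q=ori([*PIN,.2],MY); r.command_gripper(.055,60)
r.reach([*PIN,.2],q); st()
print(r.move_straight([*PIN,.088],velocity=.12,guard=8)); st()
r.command_gripper(.0,60); s=st()
print('lift',r.move_straight([*PIN,.165],velocity=.08)); st()
V=views()
for n,b in(('top',(300,130,420,220)),('side',(280,130,400,220))): save(V[n][0],n+'1.png',b,4)
a=cv2.imread('pics/top1.png');b=cv2.imread('pics/side1.png');cv2.imwrite('pics/lift.png',cv2.resize(np.vstack([a,b]),(400,600)))
E
```

```text
t 3.18 tcp [ 0.5281 -0.0845  0.2001] w 0.0549 gf 0.0 F [-0.4  0.3 -0. ]
False
t 4.27 tcp [ 0.5286 -0.0853  0.0886] w 0.0556 gf 0.0 F [-0.  -0.4  0.7]
t 4.68 tcp [ 0.5283 -0.0854  0.0887] w 0.0185 gf 58.4 F [-0.  -0.   4.3]
lift False
t 5.8 tcp [ 0.5274 -0.0852  0.1644] w 0.0183 gf 58.5 F [-0.7 -0.5 -1.8]
```

View pics/lift.png

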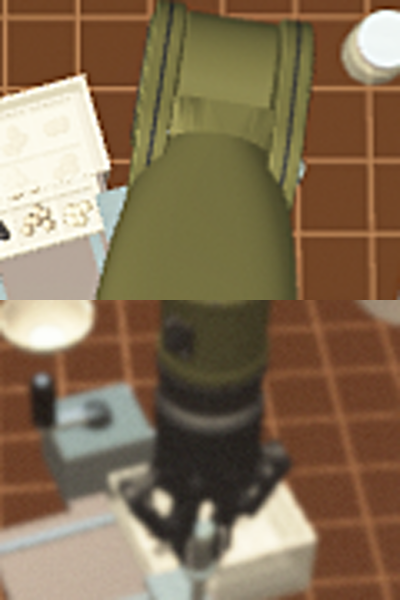

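The lift worked. At side px ~(340,203) the pin hangs upright between the fingers, clear of the ear. Next I carry it to the front of the rest.

Run:
```python
from h import *
ux=np.array([np.cos(RY),np.sin(RY)]); pre=NOTCH-.055*ux
r.move_straight([*PIN,.24],velocity=.2)
q=ori([*pre,.24],RY+np.pi/2)
r.reach([*pre,.24],q); st()
r.move_straight([*pre,.1287],velocity=.15); st()
r.pause(.3)
s=cam('side'); p=r.get_state()['eef_pos']
for z in(.143,.098,.093,.05): print(z,proj(s,[*p[:2],z]).round(1))
save(s,'pre.png',(280,270,380,360),6)
```

```text
t 7.88 tcp [ 0.3944 -0.3402  0.2392] w 0.0185 gf 58.5 F [ 1.4  0.9 -2. ]
t 8.77 tcp [ 0.3952 -0.3411  0.1294] w 0.0184 gf 58.5 F [ 0.1 -0.8 -0.6]
0.143 [292.6 302.9]
0.098 [293.7 312. ]
0.093 [293.8 313. ]
0.05 [294.7 321. ]
```

View pics/pre.png

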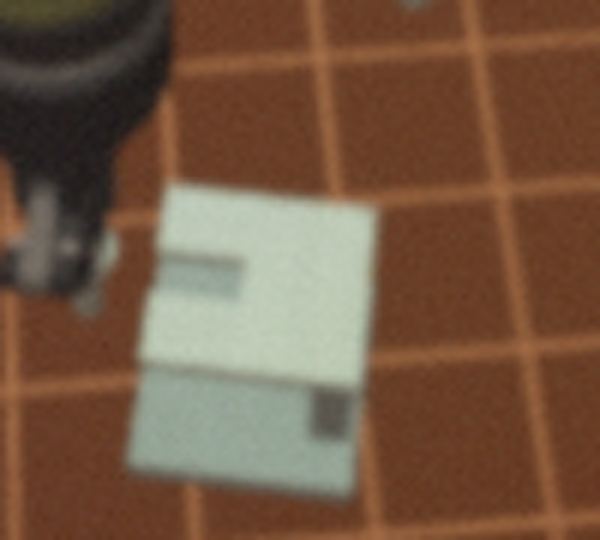

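The pin tip at side px (295,322) matches the predicted (294.7,321), so the pin sits centred in the jaws. I'll slide it in with a force guard.

Run:
```python
from h import *
ux=np.array([np.cos(RY),np.sin(RY)])
f=lambda s:inv2([*NOTCH,RY],s['eef_pos'][:2])[0].round(4)
z=.1268
print(r.move_straight([*(NOTCH-.03*ux),z],velocity=.08,guard=6)); print(f(st()))
print(r.move_straight([*(NOTCH-.004*ux),z],velocity=.04,guard=6)); print(f(st()))
print(r.move_straight([*(NOTCH+.001*ux),z],velocity=.015,guard=5)); s=st(); print(f(s))
p=s['eef_pos']
print(r.move_straight([*p[:2],z-.010],velocity=.015,guard=6)); s=st();print(f(s))
r.pause(.2); save(cam('side'),'in.png',(280,270,380,360),6)
```

```text
False
t 9.58 tcp [ 0.4193 -0.346   0.1265] w 0.0187 gf 58.5 F [ 0.2  0.7 -1.4]
[-0.0296  0.0001]
False
t 10.38 tcp [ 0.4442 -0.3513  0.1267] w 0.0184 gf 58.5 F [ 0.8  0.2 -1.1]
[-0.0042  0.0001]
False
t 10.87 tcp [ 0.4487 -0.3524  0.1267] w 0.0181 gf 58.5 F [-2.   0.2 -0. ]
[ 0.0004 -0.    ]
True
t 11.31 tcp [ 0.4486 -0.3524  0.1218] w 0.0184 gf 59.3 F [-0.6  0.   5.6]
[0.0003 0.    ]
```

View pics/in.png

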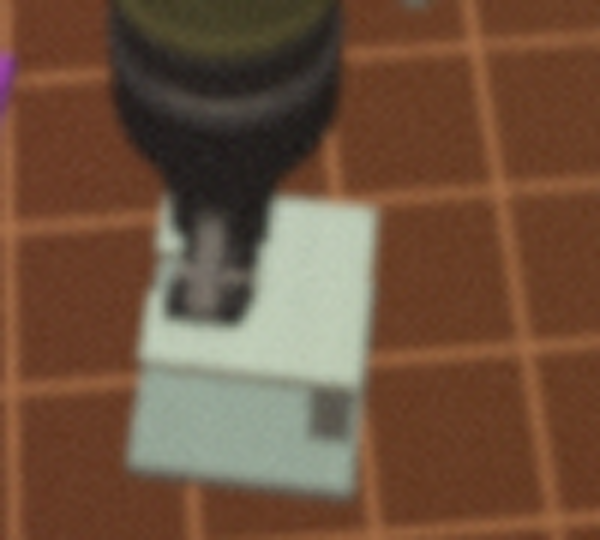

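The collar seated at the expected height: a 5.6 N stop at TCP z .1218, against .1217 predicted. I'll release it, back off upward and check.

Run:
```python
from h import *
r.command_gripper(.05); s=st(); p=s['eef_pos']
r.move_straight([*p[:2],.25],velocity=.15)
q=ori([*KN,.22],MY+np.pi/2); r.reach([*KN,.22],q); st()
t,s=cam('top'),cam('side')
f=lambda c,b,w,h:cv2.resize(c['pixels'][b[1]:b[3],b[0]:b[2],::-1],(w,h),interpolation=cv2.INTER_CUBIC)
cv2.imwrite('pics/hang.png',np.hstack([f(t,(405,180,475,240),400,343),f(s,(290,290,360,350),400,343)]))
n=NOTCH
for z in(.098,.143): print(z,(proj(t,[*n,z])-[405,180])*400/70,(proj(s,[*n,z])-[290,290])*400/70+[400,0])
```

```text
t 11.97 tcp [ 0.4466 -0.3512  0.1202] w 0.0499 gf 0.0 F [0.2 0.3 0.3]
t 14.78 tcp [0.4123 0.1413 0.2201] w 0.0502 gf 0.0 F [-1.1 -0.6 -0.2]
0.098 [210.96043278 196.20692724] [558.27850193 141.66566337]
0.143 [233.7884628  191.10920993] [557.48594085  89.93106275]
```

View pics/hang.png

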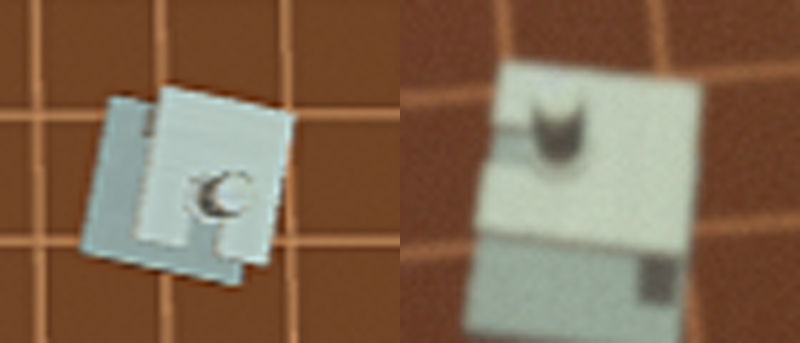

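The pin hangs upright and home: its grip top is at crop (235,192) against a predicted (234,191), and in the side view it is centred at x≈558. Now I turn the crank.

Run:
```python
from h import *
z=.113
r.move_straight([*KN,z],velocity=.12,guard=8); st()
r.command_gripper(0,30); st()
def at(th): a=MY+np.pi-th; return CR+.0501*np.array([np.cos(a),np.sin(a)])
n=6
for th in np.linspace(0,np.pi/2,n+1)[1:]:
    r.move_straight([*at(th),z],velocity=.08); s=st()
```

```text
t 15.93 tcp [0.4124 0.1418 0.1135] w 0.0501 gf 0.0 F [ 0.3 -0.   0.6]
t 16.27 tcp [0.4124 0.1422 0.1138] w 0.0234 gf 29.3 F [-1.   0.9  5.7]
t 16.58 tcp [0.4104 0.1552 0.1137] w 0.0231 gf 29.4 F [-0.8  0.5  6.2]
t 16.9 tcp [0.4121 0.1684 0.1137] w 0.0231 gf 29.5 F [-0.3  1.6  5.7]
t 17.22 tcp [0.4171 0.1807 0.1138] w 0.0233 gf 29.4 F [-0.1  0.9  5.6]
t 17.53 tcp [0.4252 0.1912 0.1138] w 0.023 gf 29.4 F [0.2 1.6 5. ]
t 17.85 tcp [0.4356 0.1992 0.1138] w 0.0233 gf 29.4 F [0.4 1.8 4.8]
t 18.17 tcp [0.4478 0.2042 0.1138] w 0.0231 gf 29.4 F [1.5 0.9 4.4]
```

Run:
```python
from h import *
z=.113
def at(th): a=MY+np.pi-th; return CR+.0501*np.array([np.cos(a),np.sin(a)])
mx=0
for i,th in enumerate(np.linspace(np.pi/2,4*np.pi,43)[1:]):
    g=r.move_straight([*at(th),z],velocity=.1,guard=20)
    s=r.get_state(); mx=max(mx,np.linalg.norm(s['wrist_force']))
    if g or mx>40: print('stop',th); break
st(); print(mx)
a=MY+np.pi; p=at(4*np.pi+.06)
print(r.move_straight([*p,z],velocity=.03,guard=12)); s=st()
d=s['eef_pos'][:2]-CR; print('angle resid',np.angle(np.exp(1j*(a-np.arctan2(d[1],d[0])))))
r.pause(.4); r.command_gripper(.05); e=st()['eef_pos']
r.move_straight([*e[:2],.25],velocity=.15)
r.reach([.3,.3,.3],ori([.3,.3,.3],MY+np.pi/2)); st()
t,s=cam('top'),cam('side')
f=lambda c,b,w,h:cv2.resize(c['pixels'][b[1]:b[3],b[0]:b[2],::-1],(w,h),interpolation=cv2.INTER_CUBIC)
cv2.imwrite('pics/end.png',np.hstack([f(t,(240,130,490,255),500,250),f(s,(270,130,395,255),250,250)]))
```

```text
t 30.07 tcp [0.4123 0.1421 0.1136] w 0.0231 gf 30.5 F [2.4 1.7 7.9]
11.08362767836984
False
t 30.32 tcp [0.412  0.1426 0.1136] w 0.0233 gf 30.7 F [ 4.2 -5.4  8.6]
angle resid 0.016592321766991634
t 31.09 tcp [0.4098 0.1442 0.1123] w 0.0505 gf 0.0 F [-0.4  0.3  1.4]
t 32.97 tcp [0.3    0.2994 0.2993] w 0.05 gf 0.0 F [ 0.5 -0.7  0. ]
```

View pics/end.png

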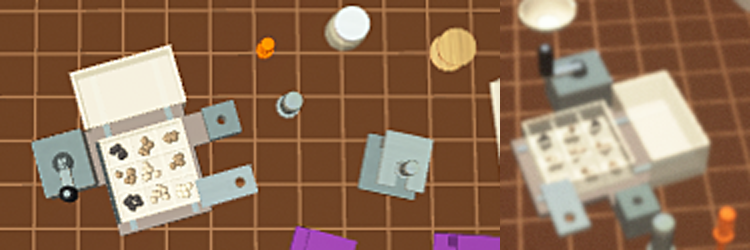

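The tray is fully out, the knob is back at its start direction (crop (68,193)) after two turns and hit the stop, and the pin hangs in the rest at (407,168).

Run:
```python
from h import *
print(r.finish_job())
```

```text
the job is handed in; nothing more can be done
None
```

The job is handed in: the pin hangs upright and fully home in the grey rest's notch, and the crank was turned two full turns to its stop with the tray out; the hand-in call gave no verdict.

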